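# Slide the charged battery out of its covered dock

### The arm

A 7-joint arm with a two-finger parallel gripper is mounted at the origin on the work surface. World frame = base frame: x ahead of the robot, y to its left, z up, the work surface at z = 0. Lengths are in m, angles in rad, forces in N, time in s.
With the tool pointing down it reaches from about 0.35 to 0.775 m from the base axis. Payload 3.1 kg.
Tool frame: the origin (TCP) lies midway between the tips of the shut fingers; the grasp point (between the pads) lies 19 mm behind it; z points along the fingers, y is the line along which they close (so a half turn about z gives the same grasp; the last joint's range is limited). The gripper opens to 85 mm and grips with 20 to 120 N. Pads are 22 mm wide; open, the fingers measure 114 mm over their backs; the gripper's body (76 mm by 85 mm) begins 54 mm behind the grasp point. The pads swing forward as they close: fully open they stand 13 mm farther back than shut.
Start: joints at [1.095, 0.311, 0.014, 1.512, -0.004, 1.319, -0.027], TCP at [0.231, -0.499, 0.231] pointing down, gripper open.
Joint ranges: [-2.7, 2.7], [-0.3, 1.91], [-1.27, 1.3], [0.12, 2.57], [-1.44, 4.58], [0.2, 2.03], [-3.05, 3.05]. Speed limits (rad/s): [2.79, 2.79, 3.14, 3.14, 3.14, 3.14, 3.14].

### API

Orientations are given as a 3x3 rotation matrix whose columns are the frame's x, y, z axes.
In Python, from workcell import ctrl, imaging gives the robot as it stands.
- The arm moves only by the tool send_rows, never from a script. Its argument "rows" is a list of rows, each a list of 2 entries, a list of its own where there are three numbers: the shift along the tool's x, y, z in mm, then the turn, a rotation vector about the tool's x, y, z in rad. In form: [[[tx, ty, tz], [wx, wy, wz]], ...]. A call has 1 to 10 rows; each row is the pose to reach, as a shift and turn from the pose commanded when the call began, along the tool's axes at that moment; what a row does not reach only later rows make up. A row lasts 1/10 s, in which the tool goes at most 50 mm and 8.59 degrees, less where a joint would pass 70% of its speed; a pose out of reach is approached as far as the arm can. A call with a gripper value outside its range is refused whole. "claw" is the finger opening in mm, from 0 to 85.4, set as the call begins (left out, the last holds). The fingers move at their own pace and stop on an object; "newtons" is the grip in N (left out, the last holds). Time passes only in rows, so rows that repeat a pose let the fingers close. It gives the time, the measured TCP pose, the force, the opening and the grip force at its end, in the units of the state.
- ctrl.sense(): the state, without advancing time (a new reading comes with each control period).
- imaging.capture(name): name is "scene" or "top" or "wrist"; returns a dict with "image" (384x512x3 uint8, blue, green, red), "z_map" (384x512 float32, m along the optical axis (not along the pixel's ray), 0 where there is no reading), "mtx" (3x3 intrinsics, pixels), "extrinsics" (4x4, takes a point from world to camera coordinates). Camera axes: x right, y down, z forward; pixel columns grow to the right and rows downward; lengths in m; the calibration is good to about 2 mm. A picture is of the moment at which its call begins.
- ctrl.hand_in(): hands the job in; it is judged then, once.
The state is a dict: "t": time; "qpos": joint angles; "joint_velocities": joint speeds; "joint_torque": joint torques, N m; "position": TCP position; "ee_rot": TCP orientation; "ft_force": force on the tool from outside, world axes, zero at the start; "moment": the same for the moment, N m; "opening": finger opening in m; "grip_force": force on a finger pad.
Only numpy, scipy, OpenCV 4.12 (cv2) and the standard library are available. Lean on these libraries where they do the work, as an engineer would, in place of code of your own. Each camera call takes 0.05 s, during which the arm holds its last target. There are 200 camera calls.

### The job

Two batteries sit side by side in the covered charging dock, with only their grips sticking out of its front. Pull the one with the broad block grip straight out through the front opening, carry it to the empty shallow metal tray and set it down gently inside, flat on the tray floor and the same way up as it was. Leave the battery with the thin fin grip where it is in the dock.

Things in the scene. Friction and masses are not known exactly. Their poses are not given: they have to be found in the camera images.
- dock: Fixed charging dock 92 x 180 mm, roof at 58 mm (low vent housing on its rear half: 73 mm). Origin on the bench, z up. Front with two openings faces its -x, at x = -42 mm; rear x = +50. Bays at y = +45 and -45 mm, 52 mm wide, floor 10 mm, ceiling 52 mm above the bench, back and sides closed: a battery leaves only by sliding along the dock's -x. Either bay may hold either battery.
- broad_grip (a point): Centre of the battery's broad grey grip block: 50 (x) x 36 (y) x 30 mm high, sticking out of the dock's front, 28 mm above the bench. x runs from grip to case, square with the dock's x; z up. Black case 44 wide, 36 high, at x = +25 to +105 mm from here, lies in the bay; underside 18 mm below here. Slides freely, no latch; clear of the dock after 85 mm. About 0.16 kg.
- slim_grip (a point): Centre of the grip of the other battery in the dock, which stays. Same case, axes and offsets, but its grey grip is a thin upright fin 50 mm long, 14 mm wide, 30 mm high. Loose in its bay too. (One more battery of this thin-fin kind lies on the bench and plays no part.)
- tray: Empty open shallow metal tray fixed on the bench, outside 190 mm (its x) x 150 mm (its y), 30 mm high, walls and floor 5 mm thick. Origin: centre of its underside, on the bench, z up.
Not all that is in view belongs to the job. Leave any yellow look-alike of the part that bears broad_grip alone. What is shaped like the dock but pink is not meant.

How it is judged:
On the way:
1. the broad-grip battery has been drawn clear of the dock through the front opening (x of broad_grip in the frame of dock below -0.148 m), for 0.1 s.
At the end, for the whole second after the job is handed in: The broad-grip battery rests, released, inside the tray: its grip centre within the tray's inner walls and less than 31 mm above the tray's underside (23 mm when flat on the floor), right way up within 10 degrees, at rest; the thin-fin battery in the dock is within 15 mm of where it was (x of broad_grip in the frame of tray between -0.09 and 0.09 m and y of broad_grip in the frame of tray between -0.07 and 0.07 m and z of broad_grip in the frame of tray between 0.015 and 0.031 m and angle between broad_grip's own z axis and vertical below 0.17 rad and linear speed of broad below 0.02 m/s and distance of slim_grip from where it was at the start of the episode below 0.015 m); the robot touches nothing.
It fails at once if the thin-fin battery in the dock is shifted by more than 15 mm (distance of slim_grip from where it was at the start of the episode above 0.015 m).
It fails at once if the broad-grip battery is dropped or thrown (moving faster than 0.7 m/s with no finger on it, a fall of about 25 mm) (linear speed of broad above 0.7 m/s and contact force between the fingers and broad below 0.2 N).
It also fails if it takes over 42 s, if anything falls off the work surface, if the arm or the gripper's body presses on something with over 40 N, if the wrist force passes 120 N, or if a joint passes its speed limit or range.

## Working session

There is one attempt and no reset: what is moved stays moved. The work goes in short steps, Python scripts to look and compute and a tool call to move; the robot and the scene stay as the last step left them, time stands still between calls to the robot, and variables do not carry over. Pictures are saved under pics/ and viewed, at most 10 in all, crops included, and the job is handed in when it is done.

Besides the shell and the picture viewer there is one more tool, called after ">>>" as name(argument=value, ...) on one line, values as JSON. send_rows: Moves the arm, as the interface text tells. Its arguments: {"type":"object","properties":{"rows":{"type":"array"},"claw":{"type":"number"},"newtons":{"type":"number"}},"required":["rows"]}

```bash
mkdir -p pics
python3 - <<'E'
from workcell import ctrl, imaging
import cv2, pickle
s=ctrl.sense(); print(s)
for n in("scene","top"):
    c=imaging.capture(n); pickle.dump(c,open(n+'.pkl','wb')); cv2.imwrite(f'pics/{n}.png',cv2.resize(c['image'],(800,600)))
    print(n,c['mtx'],c['extrinsics'])
E
```

```text
{'t': 0.0, 'qpos': array([ 1.09530432,  0.3117486 ,  0.01401734,  1.51304799, -0.00444735,
        1.31921626, -0.02719896]), 'joint_velocities': array([-9.38304254e-04, -5.84447971e-04, -9.07975620e-05,  6.85359077e-04,
       -1.43979192e-03,  3.26287868e-04, -1.18574399e-03]), 'joint_torque': array([-3.50982127e-04, -3.79912198e+01,  1.45904850e-01, -2.30590582e+01,
        1.22246207e-02,  1.37646103e-02,  7.14671884e-06]), 'position': array([ 0.23087888, -0.49838732,  0.23021221]), 'ee_rot': array([[ 9.07360807e-01,  4.20351337e-01, -1.05804190e-03],
       [ 4.20352665e-01, -9.07358280e-01,  2.14206891e-03],
       [-5.96015499e-05, -2.38838011e-03, -9.99997146e-01]]), 'ft_force': array([-0.33192172,  0.71449096, -0.07110756]), 'moment': array([ 0.01784144,  0.02885588, -0.01367912]), 'grip_force': 0.0, 'opening': 0.08537739490446469}
scene [[468.07677035   0.         261.32382938]
 [  0.         468.07677035 181.76252195]
 [  0.           0.           1.        ]] [[ 0.30870097  0.95109942 -0.01065878 -0.19577578]
 [ 0.82555934 -0.27348594 -0.49361647 -0.35254266]
 [-0.47239336  0.14358043 -0.86961438  1.31961773]
 [ 0.          0.          0.          1.        ]]
top [[379.2191238    0.         251.65219842]
 [  0.         379.2191238  194.63073913]
 [  0.           0.           1.        ]] [[ 0.01148821 -0.9997593   0.0186914   0.02712334]
 [-0.98979251 -0.01402521 -0.14182409  0.48516683]
 [ 0.1420521  -0.01687131 -0.98971539  0.88536365]
 [ 0.          0.          0.          1.        ]]
```

View pics/top.png

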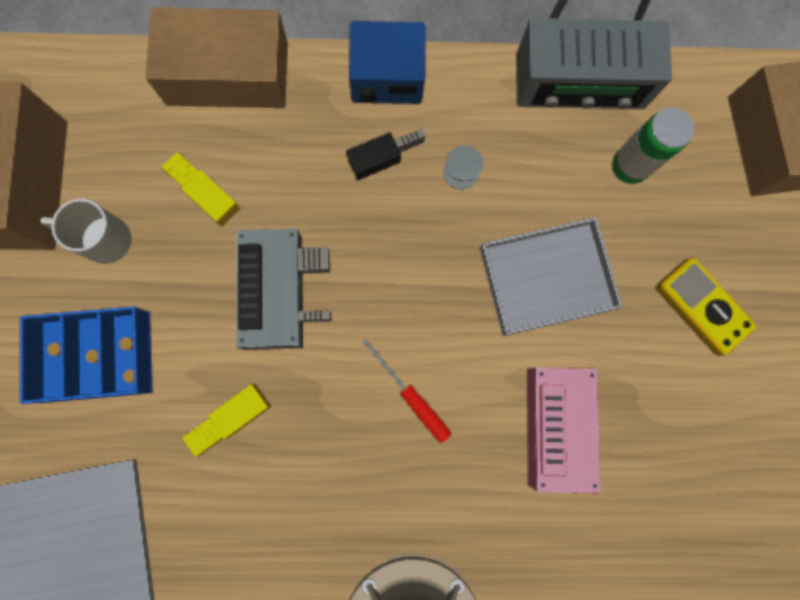

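View pics/scene.png

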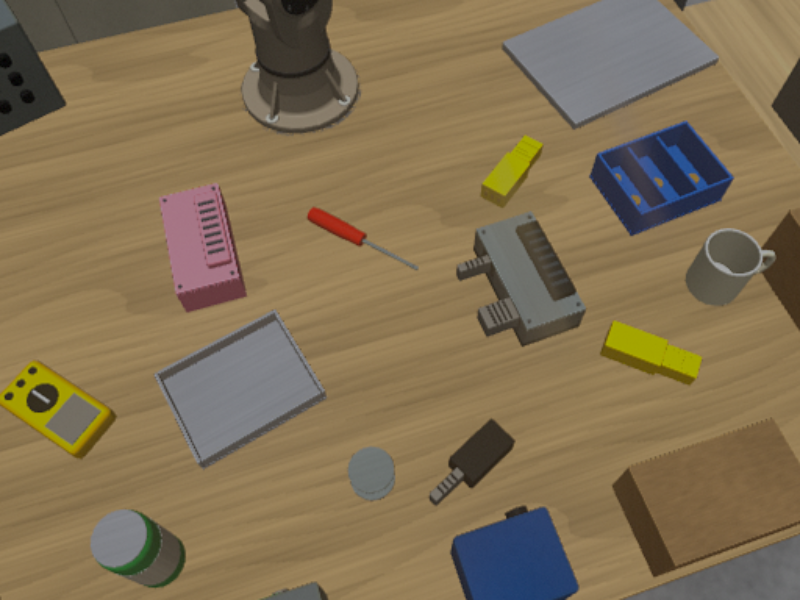

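The top view shows the grey dock at about (268,288), with its front facing right. The broad grip is at (313,259) and the thin fin at (315,316). The metal tray is at (550,277). Next I'll measure these.

```bash
cat > h.py <<'E'
import numpy as np, cv2
def cloud(c):
    z=c['z_map']; v,u=np.indices(z.shape); K=c['mtx']; E=c['extrinsics']
    p=np.stack([(u-K[0,2])*z/K[0,0],(v-K[1,2])*z/K[1,1],z],-1)
    return (p-E[:3,3])@E[:3,:3]
def rect(xy):
    r=cv2.minAreaRect((xy*1000).astype(np.float32)); return np.round(r[0],1),np.round(r[1],1),round(r[2],1)
E
python3 - <<'E'
from h import *; import pickle
for n,boxes in(("top",dict(roof=(235,228,305,352),broad=(302,240,335,278),slim=(302,300,335,330),tray=(475,210,630,340))),("scene",dict(roof=(470,205,590,345),broad=(474,292,514,336),slim=(452,252,486,284),tray=(150,305,330,470)))):
    c=pickle.load(open(n+'.pkl','rb')); P=cloud(c)
    print(n)
    for k,(a,b,d,e) in boxes.items():
        q=P[int(b*.64):int(e*.64),int(a*.64):int(d*.64)].reshape(-1,3)
        lo,hi={'roof':(.052,.065),'broad':(.036,.049),'slim':(.036,.049),'tray':(.012,.04)}[k]
        m=q[(q[:,2]>lo)&(q[:,2]<hi)]
        print(k,len(m),rect(m[:,:2]),np.median(m,0),m.min(0),m.max(0))
E
```

```text
top
roof 2123 (array([506.1, 226. ]), array([180.2,  92.6]), 2.9) [0.50372868 0.21281836 0.05874237] [0.41578495 0.176646   0.05245059] [0.59719983 0.27607715 0.06496925]
broad 260 (array([554.2, 156.2]), array([36.8, 41.4]), 1.5) [0.55392783 0.15699294 0.0437925 ] [0.53527956 0.13519745 0.03607525] [0.57243054 0.17737055 0.04842092]
slim 108 (array([465.2, 152.3]), array([12.5, 42.5]), 1.0) [0.46519479 0.15199722 0.04388686] [0.45870521 0.13112865 0.03651697] [0.47174016 0.17369785 0.0486596 ]
tray 889 (array([ 536.7, -215.1]), array([150.3, 190.5]), 14.1) [ 0.54666797 -0.22807672  0.02929819] [ 0.44127319 -0.32437714  0.01207895] [ 0.63094462 -0.10509359  0.03628343]
scene
roof 2034 (array([505.9, 225.8]), array([182.5,  92.6]), 2.7) [0.51824652 0.21261389 0.05779129] [0.41432347 0.17657262 0.05209595] [0.59855653 0.27614356 0.06478175]
broad 322 (array([549.4, 161.2]), array([48.1, 51.2]), 3.7) [0.55436256 0.15823795 0.04273929] [0.52399501 0.13582561 0.03602663] [0.57424201 0.18630509 0.04753437]
slim 121 (array([465. , 157.1]), array([19.5, 53.1]), 13.1) [0.46711167 0.15314011 0.0424437 ] [0.44949817 0.13183765 0.03617799] [0.47503918 0.18080117 0.04726724]
tray 1328 (array([ 496.4, -224.8]), array([234.7, 190.3]), 14.2) [ 0.53691138 -0.22078619  0.02777396] [ 0.38636958 -0.32333805  0.01202681] [ 0.63132174 -0.10498697  0.03564207]
```

```bash
cat >> h.py <<'E'
from scipy.spatial.transform import Rotation as R
def go(p,ydeg):
    "shift (mm) and turn to TCP p (mm, world), tool down, tool y at ydeg in world"
    from workcell import ctrl
    s=ctrl.sense(); M=s['ee_rot']; a=np.deg2rad(ydeg)
    y=np.array([np.cos(a),np.sin(a),0]); z=np.array([0,0,-1.]); T=np.stack([np.cross(y,z),y,z],1)
    print('t',s['t'],'pos',np.round(s['position']*1000,1),'open',s['opening'],'grip',s['grip_force'],'F',np.round(s['ft_force'],1))
    print('shift',np.round(M.T@(np.array(p)-s['position']*1000),1),'turn',np.round(R.from_matrix(M.T@T).as_rotvec(),4))
E
python3 -c "
from h import *; go([554,160,140],2.7)"
```

```text
t 0.1 pos [ 230.9 -498.5  230.3] open 0.0854226505819928 grip 0.0 F [-0.2 -0.4 -0.5]
shift [ 570.  -461.5   91.3] turn [-0.0019 -0.0012 -1.184 ]
```

>>> send_rows(rows=[[[570,-461.5,91],[0,0,-1.184]],[[570,-461.5,91],[0,0,-1.184]],[[570,-461.5,91],[0,0,-1.184]],[[570,-461.5,91],[0,0,-1.184]],[[570,-461.5,91],[0,0,-1.184]],[[570,-461.5,91],[0,0,-1.184]],[[570,-461.5,91],[0,0,-1.184]],[[570,-461.5,91],[0,0,-1.184]],[[570,-461.5,91],[0,0,-1.184]],[[570,-461.5,91],[0,0,-1.184]]], claw=85, newtons=80)

```text
t: 1.1
position: [0.4501, -0.052, 0.1694]
ee_rot: [[-0.047, 0.999, -0.0], [0.999, 0.047, -0.0], [-0.0, -0.0, -1.0]]
ft_force: [1.5, -0.8, -0.1]
opening: 0.085
grip_force: 0.0
```

```bash
python3 -c "
from h import *; go([554,160,140],2.7)"
```

```text
t 1.1 pos [450.1 -52.  169.4] open 0.08503568894732767 grip 0.0 F [ 1.5 -0.8 -0.1]
shift [207.  113.7  29.3] turn [-0.0001  0.0005 -0.0006]
```

>>> send_rows(rows=[[[207,114,29],[0,0,0]],[[207,114,29],[0,0,0]],[[207,114,29],[0,0,0]],[[207,114,29],[0,0,0]],[[207,114,29],[0,0,0]],[[207,114,29],[0,0,0]],[[207,114,29],[0,0,0]],[[207,114,29],[0,0,0]]])

```text
t: 1.9
position: [0.5537, 0.1567, 0.1403]
ee_rot: [[-0.045, 0.999, -0.001], [0.999, 0.045, -0.002], [-0.002, -0.001, -1.0]]
ft_force: [-0.0, -0.3, 0.3]
opening: 0.0851
grip_force: 0.0
```

Run:
```python
from h import *; from workcell import imaging
go([554,160,10],2.7)
c=imaging.capture('wrist'); cv2.imwrite('pics/w1.png',c['image'])
P=cloud(c); m=(P[...,2]>.039)&(P[...,2]<.048)&(c['z_map']>0)
n,l,st,ce=cv2.connectedComponentsWithStats(m.astype(np.uint8))
for i in range(1,n):
    if st[i,4]>150:
        q=P[l==i]; print(st[i],rect(q[:,:2]),q.min(0),q.max(0))
```

```text
t 1.9 pos [553.7 156.7 140.3] open 0.08506855151436563 grip 0.0 F [-0.  -0.3  0.3]
shift [  3.5   0.6 130.3] turn [-0.0011  0.0017 -0.0017]
[137 165  22  51 874] (array([466.6, 154.1]), array([14.4, 44.1]), 2.3) [0.45871967 0.13182298 0.03901027] [0.47438753 0.17637216 0.04485963]
[ 232  165   45   50 2148] (array([554.9, 159. ]), array([36. , 42.7]), 3.0) [0.53596868 0.13688589 0.03935142] [0.57333496 0.18095583 0.04527776]
```

View pics/w1.png

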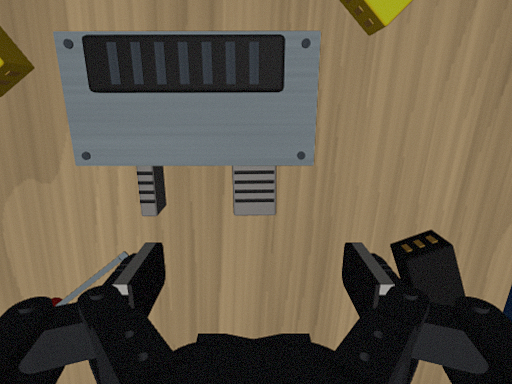

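The wrist view confirms the broad grip at pixel (254,190), centred between the open fingers. The fin is clear to the left at (150,190).

Run:
```python
from h import *; from workcell import imaging
c=imaging.capture('wrist');E=c['extrinsics'];print(-E[:3,:3].T@E[:3,3])
go([554.8,160.5,10],2.8)
```

```text
[0.55159802 0.22796606 0.28269415]
t 2.0 pos [554.  156.3 140.8] open 0.08491254408294319 grip 0.0 F [ 1.3 -0.5 -0.1]
shift [  4.4   1.  130.7] turn [-0.0001  0.0016 -0.0047]
```

>>> send_rows(rows=[[[4.5,1,40],[0,0,0]],[[4.5,1,75],[0,0,0]],[[4.5,1,100],[0,0,0]],[[4.5,1,115],[0,0,0]],[[4.5,1,125],[0,0,0]],[[4.5,1,130],[0,0,0]],[[4.5,1,130],[0,0,0]]])

```text
t: 2.7
position: [0.5552, 0.1629, 0.0111]
ee_rot: [[-0.047, 0.999, 0.001], [0.999, 0.047, 0.0], [0.0, 0.001, -1.0]]
ft_force: [0.5, 0.5, 0.2]
opening: 0.085
grip_force: 0.0
```

>>> send_rows(rows=[[[0,0,0],[0,0,0]],[[0,0,0],[0,0,0]],[[0,0,0],[0,0,0]],[[0,0,0],[0,0,0]],[[0,0,0],[0,0,0]],[[0,0,0],[0,0,0]],[[0,0,0],[0,0,0]],[[0,0,0],[0,0,0]]], claw=20, newtons=70)

```text
t: 3.5
position: [0.5551, 0.1633, 0.0116]
ee_rot: [[-0.047, 0.999, 0.001], [0.999, 0.047, 0.0], [0.0, 0.001, -1.0]]
ft_force: [-1.0, -1.5, 5.6]
opening: 0.0351
grip_force: 69.2
```

>>> send_rows(rows=[[[-3,0,-0.8],[0,0,0]],[[-12,0,-1],[0,0,0]],[[-24,0,-1],[0,0,0]],[[-38,0,-1],[0,0,0]],[[-52,0,-1],[0,0,0]],[[-66,0,-1],[0,0,0]],[[-80,0,-1],[0,0,0]],[[-94,0,-1],[0,0,0]],[[-108,0,-1],[0,0,0]],[[-115,0,-1],[0,0,0]]])

```text
t: 4.5
position: [0.5598, 0.0446, 0.0111]
ee_rot: [[-0.044, 0.999, -0.001], [0.999, 0.044, -0.002], [-0.002, -0.002, -1.0]]
ft_force: [-0.1, 0.4, -2.7]
opening: 0.035
grip_force: 69.4
```

Run:
```python
from h import *; from workcell import imaging
go([560,45,90],2.8)
c=imaging.capture('top'); cv2.imwrite('pics/t2.png',cv2.resize(c['image'],(800,600)))
```

```text
t 4.5 pos [559.8  44.6  11.1] open 0.035043898401567415 grip 69.43196654319763 F [-0.1  0.4 -2.7]
shift [  0.2   0.1 -78.9] turn [-0.0016  0.0022 -0.0047]
```

View pics/t2.png

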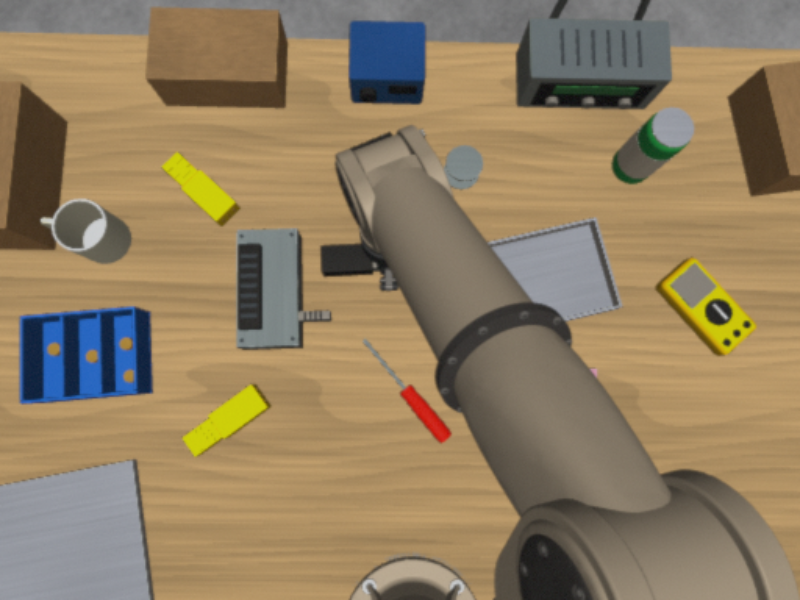

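The battery is fully out, with its case at (345,259) clear of the dock face at x=300. The fin hasn't moved from (315,316). Next I'll lift it and carry it to the tray.

>>> send_rows(rows=[[[0,0,-15],[0,0,0]],[[0,0,-40],[0,0,0]],[[0,0,-65],[0,0,0]],[[0,0,-85],[0,0,0]],[[0,0,-90],[0,0,0]],[[0,0,-90],[0,0,0]]])

```text
t: 5.15
position: [0.5609, 0.0494, 0.1032]
ee_rot: [[-0.049, 0.999, 0.003], [0.999, 0.049, 0.001], [0.0, 0.003, -1.0]]
ft_force: [-1.4, 0.3, -2.1]
opening: 0.0353
grip_force: 70.0
```

```bash
python3 -c "
from h import *; go([546,-252,100],14.1)"
```

```text
t 5.15 pos [560.9  49.4 103.2] open 0.035300657901561415 grip 69.98705506324768 F [-1.4  0.3 -2.1]
shift [-300.3  -29.6    3. ] turn [ 2.900e-03 -1.000e-04 -1.973e-01]
```

>>> send_rows(rows=[[[-15,-1.5,3],[0,0,-0.01]],[[-45,-4.5,3],[0,0,-0.03]],[[-85,-8.5,3],[0,0,-0.06]],[[-125,-12.5,3],[0,0,-0.085]],[[-165,-16.5,3],[0,0,-0.11]],[[-205,-20.5,3],[0,0,-0.137]],[[-245,-24.5,3],[0,0,-0.165]],[[-280,-28,3],[0,0,-0.187]],[[-295,-29.5,3],[0,0,-0.197]],[[-300,-29.5,3],[0.003,0,-0.197]]])

```text
t: 6.15
position: [0.5429, -0.2561, 0.0968]
ee_rot: [[-0.237, 0.971, -0.006], [0.972, 0.237, -0.001], [0.001, -0.006, -1.0]]
ft_force: [0.1, -0.1, -3.6]
opening: 0.0354
grip_force: 69.8
```

>>> send_rows(rows=[[[0,0,0],[0,0,0]],[[0,0,0],[0,0,0]],[[0,0,0],[0,0,0]]])

```text
t: 6.45
position: [0.5454, -0.2502, 0.0986]
ee_rot: [[-0.245, 0.969, -0.003], [0.969, 0.245, 0.001], [0.002, -0.003, -1.0]]
ft_force: [-0.4, 0.6, -2.4]
opening: 0.0353
grip_force: 69.8
```

Run:
```python
from h import *; from workcell import imaging
go([546,-252,7],14.1)
c=imaging.capture('scene'); cv2.imwrite('pics/s3.png',cv2.resize(c['image'],(800,600)))
c=imaging.capture('wrist'); cv2.imwrite('pics/w3.png',c['image'])
```

```text
t 6.45 pos [ 545.4 -250.2   98.6] open 0.03530078010265003 grip 69.82463479042053 F [-0.4  0.6 -2.4]
shift [-2.1  0.4 91.6] turn [-0.0027 -0.0017  0.0016]
```

View pics/s3.png

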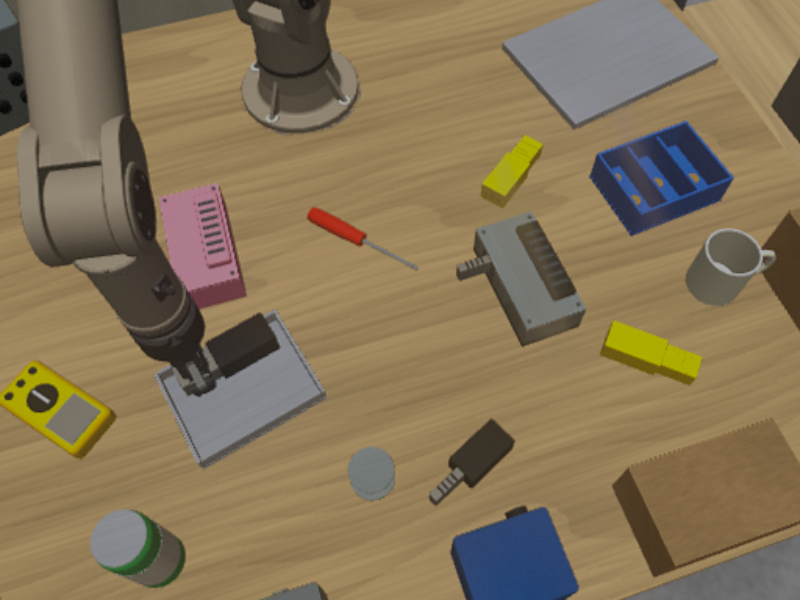

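View pics/w3.png

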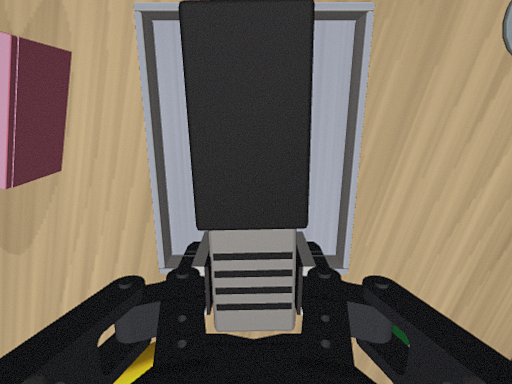

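The battery is level and lined up over the tray, inside its walls in the wrist view. The fin battery is still in the dock. Lowering now.

>>> send_rows(rows=[[[-1,0,15],[0,0,0]],[[-2,0,35],[0,0,0]],[[-2,0,55],[0,0,0]],[[-2,0,70],[0,0,0]],[[-2,0,78],[0,0,0]],[[-2,0,83],[0,0,0]],[[-2,0,86],[0,0,0]],[[-2,0,88],[0,0,0]],[[-2,0,89],[0,0,0]],[[-2,0,89],[0,0,0]]])

```text
t: 7.55
position: [0.5454, -0.255, 0.0102]
ee_rot: [[-0.242, 0.97, -0.002], [0.97, 0.242, -0.001], [-0.0, -0.002, -1.0]]
ft_force: [0.2, -0.3, -2.2]
opening: 0.0351
grip_force: 69.9
```

Run:
```python
from h import *; from workcell import imaging
go([546,-252,7],14.1)
c=imaging.capture('wrist'); P=cloud(c)
q=P[20:200,215:290].reshape(-1,3); q=q[q[:,2]>.02]
A=np.c_[q[:,:2],np.ones(len(q))]; k=np.linalg.lstsq(A,q[:,2],rcond=None)[0]; print('case top slope',k, 'z',q[:,2].min(),np.median(q[:,2]),q[:,2].max(),'xy',q.min(0),q.max(0))
```

```text
t 7.55 pos [ 545.4 -255.    10.2] open 0.03514523163207108 grip 69.88538861274719 F [ 0.2 -0.3 -2.2]
shift [2.8 1.3 3.2] turn [-0.0023  0.0004 -0.0021]
case top slope [-0.00011268  0.00230377  0.04489094] z 0.041540919057859435 0.04395506962894924 0.15245234112847197 xy [ 0.5108738  -0.22281878  0.04154092] [ 0.55029436 -0.15813033  0.15245234]
```

>>> send_rows(rows=[[[0,0,1],[0,0,0]],[[0,0,2],[0,0,0]],[[0,0,2.5],[0,0,0]],[[0,0,3],[0,0,0]],[[0,0,3],[0,0,0]],[[0,0,3],[0,0,0]]])

```text
t: 8.2
position: [0.545, -0.2549, 0.0068]
ee_rot: [[-0.242, 0.97, -0.003], [0.97, 0.242, -0.001], [0.0, -0.003, -1.0]]
ft_force: [-0.3, -0.4, 0.3]
opening: 0.0352
grip_force: 70.2
```

>>> send_rows(rows=[[[0,0,0],[0,0,0]],[[0,0,0],[0,0,0]],[[0,0,0],[0,0,0]],[[0,0,0],[0,0,0]],[[0,0,0],[0,0,0]],[[0,0,0],[0,0,0]]], claw=62)

```text
t: 8.8
position: [0.5451, -0.2549, 0.0068]
ee_rot: [[-0.242, 0.97, -0.003], [0.97, 0.242, -0.0], [0.0, -0.003, -1.0]]
ft_force: [-0.1, -1.1, 0.5]
opening: 0.0618
grip_force: 0.0
```

>>> send_rows(rows=[[[0,0,-5],[0,0,0]],[[0,0,-20],[0,0,0]],[[0,0,-45],[0,0,0]],[[0,0,-80],[0,0,0]],[[0,0,-115],[0,0,0]],[[0,0,-130],[0,0,0]],[[0,0,-130],[0,0,0]],[[0,0,-130],[0,0,0]]])

```text
t: 9.6
position: [0.5453, -0.2549, 0.1372]
ee_rot: [[-0.242, 0.97, -0.003], [0.97, 0.242, -0.001], [-0.0, -0.003, -1.0]]
ft_force: [-0.6, -0.5, -0.5]
opening: 0.062
grip_force: 0.0
```

Run:
```python
from h import *; from workcell import imaging
go([546,-252,7],14.1)
c=imaging.capture('wrist'); cv2.imwrite('pics/w4.png',c['image']); P=cloud(c)
m=(P[...,2]>.032)&(P[...,2]<.046)&(c['z_map']>0)
n,l,st,ce=cv2.connectedComponentsWithStats(m.astype(np.uint8))
for i in range(1,n):
    if st[i,4]>300: q=P[l==i]; print(st[i],rect(q[:,:2]),np.median(q,0))
c=imaging.capture('scene'); P=cloud(c); q=P[int(252*.64):int(284*.64),int(452*.64):int(486*.64)].reshape(-1,3); q=q[(q[:,2]>.036)&(q[:,2]<.049)]; print('slim',np.median(q,0),q.min(0))
```

```text
t 9.6 pos [ 545.3 -254.9  137.2] open 0.06196963153377006 grip 0.0 F [-0.6 -0.5 -0.5]
shift [  2.6   1.7 130.2] turn [-0.0027  0.0003 -0.0021]
[  56   44   22  124 1304] (array([ 390.1, -224.5]), array([92. ,  2.7]), 89.7) [ 0.38994097 -0.22080178  0.03931458]
[ 220   57   60  165 8495] (array([ 535.1, -217.3]), array([ 43.5, 130.1]), 15.5) [ 0.53384595 -0.20585593  0.04023674]
[182 317  28  26 390] (array([ 523.1, -404.4]), array([23.4, 24.9]), 38.7) [ 0.52270793 -0.40380801  0.03422818]
[  88  344   48   40 1216] (array([ 452.7, -473.9]), array([68.6, 34.9]), 47.3) [ 0.45555086 -0.46981902  0.03404656]
slim [0.46716661 0.15295498 0.04237799] [0.45715047 0.13210543 0.03614576]
```

View pics/w4.png

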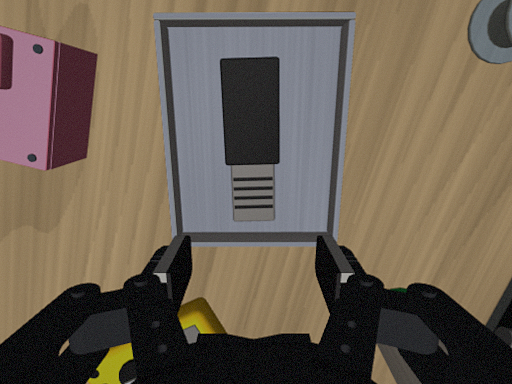

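The battery lies flat in the tray, with its case at (250,110) and grip at (253,193). It's released, and the fin battery hasn't moved.

```bash
python3 -c "
from workcell import ctrl
print(ctrl.hand_in())"
```

```text
the job is handed in; nothing more can be done
None
```

The broad-grip battery is out of the dock and lying flat and released in the tray, the thin-fin battery has not measurably moved, and the job is handed in at about 10 s of the 42 s allowed; no verdict came back.

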